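Set up the outlet: close the drain, lean the chute, half-open the feed valve

ROBOT

A 6-joint arm with a two-finger parallel gripper is mounted at the origin on a cart in front of the work surface, level with it; the furniture and walls round the work are solid. World frame = base frame: x ahead of the robot, y to its left, z up, the work surface at z = 0. Lengths are in m, angles in rad, forces in N, time in s.
With the tool pointing down it reaches from about 0.325 to 0.775 m from the base axis. Payload 5.5 kg.
Tool frame: the origin (TCP) lies midway between the tips of the shut fingers; the grasp point (between the pads) lies 19 mm behind it (grip_depth is the distance from the TCP to the grasp point, in m); z points along the fingers, y is the line along which they close (so a half turn about z gives the same grasp; the last joint's range is limited). The gripper opens to 88 mm and grips with 3 to 60 N. Pads are 20 mm wide; open, the fingers measure 115 mm over their backs; the gripper's body (75 mm by 178 mm) begins 61 mm behind the grasp point.
Start: joints at [1.226, 0.091, 1.231, -0, 1.82, -0.057], TCP at [0.17, 0.575, 0.223] pointing down, gripper open.
Joint ranges: [-2.87, 2.87], [-0.86, 2.18], [0.17, 2.46], [-1.51, 4.65], [0.06, 2.69], [-2.65, 2.65]. Speed limits (rad/s): [2.57, 2.57, 3.01, 3.14, 3.14, 3.14].

INTERFACE

Orientations are given as [roll, pitch, yaw] about the fixed x, y, z axes, in that order (R = Rz(yaw) Ry(pitch) Rx(roll)).
In Python, from station import sense, snapshot, close_job, trace, tip_of, grip_depth gives the robot as it stands.
- The arm moves only by the tool servo_tool, never from a script. Its argument "plan" is one flat list of numbers, 6 for each row, row after row: the shift along the world's x, y, z in units of 25 mm (1.0 is 25 mm), then the turn, a rotation vector about the world's x, y, z in units of 5 degrees (1.0 is 5 degrees). A call has 1 to 5 rows; each row shifts and turns the commanded pose from where the row before left it; what a row does not reach is not made up. A row lasts 1/10 s, in which the tool goes at most 50 mm and 8.59 degrees, less where a joint would pass 70% of its speed; a pose out of reach is approached as far as the arm can. A call with a number of a shift or a turn outside -1 to 1 is refused whole. A call with a gripper value outside its range is refused whole. "hand" is the finger opening in mm, from 0 to 87.8, set as the call begins (left out, the last holds). The fingers move at their own pace and stop on an object; the grip force is fixed at half the most. Time passes only in rows, so rows that do not move let the fingers close. It gives the time, the measured TCP pose, the force, the opening and the grip force at its end, in the units of the state.
- sense(): the state, without advancing time (a new reading comes with each control period).
- snapshot(name): name is "scene" or "top"; returns a dict with "frame" (480x640x3 uint8, red, green, blue), "z_map" (480x640 float32, m along the optical axis (not along the pixel's ray), 0 where there is no reading), "intrinsics" (3x3 intrinsics, pixels), "distortion" ([k1, k2, p1, p2, k3] as OpenCV has them; the pictures are not rectified), "T" (4x4, takes a point from camera to world coordinates). Camera axes: x right, y down, z forward; pixel columns grow to the right and rows downward; lengths in m; the calibration is good to about 2 mm. A picture is of the moment at which its call begins.
- close_job(): hands the job in; it is judged then, once.
Trained networks look in a picture, given as the dict that the camera call returned (one of the last four; its "shot" number tells which), for a name from the list of things; names that differ only in an ending like _2 or _b are one class to them, and where a whole thing is asked for, a point or a joint stands for the part that bears it (a point fixed in the world has none). Each returns a list of dicts, best first, with "conf" (0 to 1); they miss things now and then, are a little off and sometimes report something else, mostly with a low value. They report only what shows in the picture. A call takes as long as a camera call.
- trace(target, picture): "mask" (480x640 bool, what is visible of it) and "xy" ([column, row] in pixels, amid what is visible of it).
- tip_of(target, picture): "xy" ([column, row] in pixels: a listed point, or the origin of a listed thing).
The state is a dict: "time_s": time; "joint_positions": joint angles; "qvel": joint speeds; "effort": joint torques, N m; "eef_pos": TCP position; "ee_rot": TCP orientation; "ft_force": force on the tool from outside, world axes, zero at the start; "ft_torque": the same for the moment, N m; "width": finger opening in m; "gripper_force": force on a finger pad.
Only numpy, scipy, OpenCV 4.12 (cv2) and the standard library are available. Lean on these libraries where they do the work, as an engineer would, in place of code of your own. Each camera call takes 0.05 s, during which the arm holds its last target. There are 200 camera calls.

TASK

Get the grey outlet stand ready: close the valve with the two-sided T handle fully, and lean the loose metal chute, channel side up, centred under the outlet in the stand's front face, with its foot against the low stop ridge and its upper end resting against that face. Only when both are done and the chute is let go, set the valve with the long one-sided lever half open, at 45 degrees, in line with the long middle mark on its scale. Leave the glassware and the bottle round the stand standing where they are.

Things in the scene. Friction and masses are not known exactly. Their poses are not given: they have to be found in the camera images.
- stand: Bolted-down grey upright block, 60 deep (x) x 230 wide (y), top at z 130 mm; its front face is this frame's plane x = 0. Origin on the bench below the face's middle; +x into the block, away from the robot, +y left, z up. In front a base plate, top at z 6 mm, 110 wide, out to x = -148 mm. Valve axes at x 30, y +70 and -70 mm; which valve is at which end varies. Pipe stubs behind, z 70 mm.
- stop (a point): Middle of the stop ridge's upper rear edge, where the chute's foot goes: at x -124.5, y 0, z 14 mm in the stand's frame. The ridge is 110 mm long along the stand's y, stands 8 mm above the base plate and reaches 10 mm forward from here. Axes as the stand's.
- outlet (a point): Centre of the round flush outlet port, 26 mm across, in the front face: x 0, y 0, z 115.5 mm in the stand's frame.
- chute: Loose steel channel, 150 long (x) x 50 wide (y) x 20 mm high, ends alike, 0.08-0.17 kg; origin centre of underside, z to the open side. Starts flat, left of the stand; grip across the 50 mm, the tool upright or pitched along its length. Leaning: 38 deg to the horizontal, origin at x -59, y 0, z 52 mm in the stand's frame. Held 3-4 deg steeper, foot at the ridge, its top clears the face; let go, it tips back.
- lever (a joint): Angle (rad) of the feed valve's long one-sided lever, vertical axis. 0 = closed, pointing along the stand's +y; grows anticlockwise from above to pi/2 (open, end stop), pointing along the stand's -x, to the front. Starts at 0 to 0.3, stays where left (friction 0.08 N m). White scale disc below: marks each 15 deg from 0 to 90, the longest at 45.
- lever_grip (a point): Point to grip on the lever, 57 mm out from its axis, at mid height of the bar (z = 174 mm). The bar is 14.5 mm wide, 21.5 mm high and runs from 10 mm behind the axis to 82 mm out. The frame turns with it: y outward along the lever, z up. The scale disc's top is 40 mm below.
- tee (a joint): Angle (rad) of the drain valve's T handle, vertical axis. 0 = fully closed (end stop), bar along the stand's y; grows anticlockwise from above to pi/2 (open, bar along the stand's x). Starts at 0.6 to 1.5, stays where left (friction 0.08 N m).
- tee_grip (a point): Centre of the T handle, on its axis, at mid height of the bar (z = 174 mm). The bar is 66 long (y, 33 mm to each side), 14 wide (x), 20 mm high; the frame turns with it. The scale disc's top is 40 mm below.
- cylinder: Bystander: glass measuring cylinder under a paper hood, 83 x 75, 266 mm tall, origin under its centre. Stands beside or behind the stand.
- flask: Bystander: conical flask with stopper, 105 across, 196 mm tall, origin under its centre. Stands beside or behind the stand.
- beaker: Bystander: tall glass beaker, 82 across, 157 mm tall, origin under its centre. Stands beside or behind the stand.
- bottle: Bystander: small reagent bottle with a screw cap, 56 across, 105 mm tall, origin under its centre. Stands left of the block, between it and the big white instrument (400 mm tall, not listed, fixed), which begins about 0.5 m straight ahead of the robot base and reaches 0.05 m (front) to 0.15 m (rear) to the right of that line: keep wrist and forearm clear of it.

How it is judged:
By the outcome, as a careful person would: the job done as asked, in the order asked, and still so for the second after the job is handed in, with the robot touching nothing.
It also fails if it takes over 64 s, if anything falls off the work surface, if the arm or the gripper's body presses on something with over 40 N, if the wrist force passes 120 N, or if a joint passes its speed limit or range.

## Working session

There is one attempt and no reset: what is moved stays moved. The work goes in short steps, Python scripts to look and compute and a tool call to move; the robot and the scene stay as the last step left them, time stands still between calls to the robot, and variables do not carry over. Pictures are saved under pics/ and viewed, at most 10 in all, crops included, and the job is handed in when it is done.

Besides the shell and the picture viewer there is one more tool, called after "Emit:" as name(argument=value, ...) on one line, values as JSON. servo_tool: Moves the arm, as the interface text tells. Its arguments: {"type":"object","properties":{"plan":{"type":"array","items":{"type":"number","minimum":-1,"maximum":1}},"hand":{"type":"number"}},"required":["plan"]}

```bash
mkdir -p pics; ls; cat > h.py <<'E'
import numpy as np,cv2
from station import *
def px2w(s,uv,z=None):
    """pixels -> world at plane z, or by depth"""
    uv=np.atleast_2d(np.array(uv,float)); K=s["intrinsics"];T=s["T"]
    n=cv2.undistortPoints(uv[:,None],K,np.array(s["distortion"]))[:,0]
    r=np.c_[n,np.ones(len(n))]
    if z is None:
        d=np.array([s["z_map"][int(round(v)),int(round(u))] for u,v in uv])[:,None]
    else:
        w=r@T[:3,:3].T; d=((z-T[2,3])/w[:,2])[:,None]
    return (r*d)@T[:3,:3].T+T[:3,3]
def cloud(s,mask):
    v,u=np.nonzero(mask&(s["z_map"]>0)); return px2w(s,np.c_[u,v])
def w2px(s,P):
    T=np.linalg.inv(s["T"]); P=np.atleast_2d(P)@T[:3,:3].T+T[:3,3]
    return cv2.projectPoints(P,np.zeros(3),np.zeros(3),s["intrinsics"],np.array(s["distortion"]))[0][:,0]
E
python3 - <<'E'
from h import *
st=sense(); print(st["eef_pos"],st["ee_rot"],st["width"],grip_depth)
for n in("scene","top"):
    s=snapshot(n); cv2.imwrite(f"pics/{n}0.png",s["frame"][...,::-1]); print(n,s["T"].round(3).tolist())
    for t in("stand","chute","lever","tee","cylinder","flask","beaker","bottle"):
        for d in trace(t,s)[:1]:
            P=cloud(s,d["mask"]); print(t,round(d["conf"],2),np.round(d["xy"]),d["mask"].sum(),np.median(P,0).round(3),np.percentile(P,[2,98],axis=0).round(3).tolist())
    for t in("stand","stop","outlet","chute","lever_grip","tee_grip","lever","tee","bottle","cylinder","flask","beaker"):
        for d in tip_of(t,s)[:1]:
            z={"stop":.014,"outlet":.1155,"lever_grip":.174,"tee_grip":.174}.get(t,0)
            print(" tip",t,round(d["conf"],2),np.round(d["xy"]),px2w(s,d["xy"],z).round(4))
E
```

```text
pics
[0.17019688 0.57504928 0.22152059] [-3.13971098e+00 -1.03009458e-04  2.85381158e+00] 0.08786898949854942 0.0187
scene [[-0.888, -0.254, 0.384, 0.179], [-0.46, 0.493, -0.738, 0.303], [-0.001, -0.832, -0.555, 0.615], [0.0, 0.0, 0.0, 1.0]]
stand 0.84 [312. 284.] 9536 [ 0.516 -0.319  0.039] [[0.376, -0.446, 0.005], [0.575, -0.231, 0.131]]
chute 0.93 [276. 404.] 3444 [ 0.44  -0.073  0.007] [[0.386, -0.144, 0.004], [0.489, -0.01, 0.022]]
lever 0.95 [266. 238.] 548 [ 0.548 -0.234  0.181] [[0.545, -0.28, 0.147], [0.563, -0.195, 0.187]]
tee 0.66 [402. 217.] 2846 [ 0.401 -0.494  0.123] [[0.376, -0.557, 0.001], [0.443, -0.477, 0.255]]
cylinder 0.91 [404. 217.] 2658 [ 0.401 -0.494  0.128] [[0.376, -0.515, 0.008], [0.43, -0.478, 0.255]]
flask 0.8 [244. 227.] 2289 [ 0.675 -0.351  0.101] [[0.653, -0.387, 0.011], [0.719, -0.322, 0.196]]
beaker 0.78 [359. 203.] 2242 [ 0.515 -0.531  0.108] [[0.489, -0.592, 0.012], [0.558, -0.52, 0.156]]
bottle 0.72 [241. 315.] 1775 [ 0.559 -0.164  0.067] [[0.543, -0.192, 0.008], [0.588, -0.151, 0.108]]
 tip stand 0.79 [312. 288.] [[ 0.5265 -0.3526  0.    ]]
 tip stop 0.84 [377. 303.] [[ 0.392  -0.3536  0.014 ]]
 tip outlet 0.56 [314. 242.] [[ 0.5192 -0.3458  0.1155]]
 tip chute 0.79 [279. 411.] [[ 0.4369 -0.075   0.    ]]
 tip lever_grip 0.86 [256. 244.] [[ 0.5579 -0.2213  0.174 ]]
 tip tee_grip 0.52 [320. 191.] [[ 0.5494 -0.4289  0.174 ]]Traceback (most recent call last):
  File "<stdin>", line 9, in <module>
ValueError: it knows: beaker, bottle, chute, cylinder, flask, lever_grip, outlet, stand, stop, tee_grip
```

```bash
python3 - <<'E'
from h import *
s=snapshot("top"); cv2.imwrite("pics/top0.png",s["frame"][...,::-1]); print(s["T"].round(3).tolist())
for t in("stand","chute","lever","tee","cylinder","flask","beaker","bottle"):
    for d in trace(t,s)[:1]:
        P=cloud(s,d["mask"]); print(t,round(d["conf"],2),np.round(d["xy"]),d["mask"].sum(),np.median(P,0).round(3),np.percentile(P,[2,98],axis=0).round(3).tolist())
        if t in("chute","lever","tee"):
            z0={"chute":.012,"lever":.17,"tee":.17}[t]; Q=P[P[:,2]>(z0 if t!="chute" else .0)]
            if len(Q)>5:
                r=cv2.minAreaRect((Q[:,:2]*1000).astype(np.float32)); print("   rect",np.round(r[0],1),np.round(r[1],1),round(r[2],1))
for t in("stand","stop","outlet","chute","lever_grip","tee_grip","bottle","cylinder","flask","beaker"):
    for d in tip_of(t,s)[:1]:
        z={"stop":.014,"outlet":.1155,"lever_grip":.174,"tee_grip":.174}.get(t,0)
        print(" tip",t,round(d["conf"],2),np.round(d["xy"]),px2w(s,d["xy"],z).round(4))
a=cv2.imread("pics/scene0.png"); b=cv2.imread("pics/top0.png")
cv2.imwrite("pics/crop0.png",np.hstack([cv2.resize(a[150:450,180:460],(400,429)),cv2.resize(b,(400,300))[:, :] if 0 else cv2.copyMakeBorder(cv2.resize(b,(400,300)),0,129,0,0,cv2.BORDER_CONSTANT)]))
E
```

```text
[[0.017, -0.986, 0.167, 0.354], [-1.0, -0.017, -0.0, -0.313], [0.003, -0.167, -0.986, 1.035], [0.0, 0.0, 0.0, 1.0]]
stand 0.91 [335. 253.] 5765 [ 0.512 -0.342  0.009] [[0.378, -0.453, 0.002], [0.578, -0.238, 0.132]]
chute 0.94 [218. 290.] 1404 [ 0.438 -0.077  0.005] [[0.39, -0.142, 0.0], [0.486, -0.008, 0.022]]
   rect [438.6 -76.1] [151.3  50.7] 60.9
lever 0.68 [287. 222.] 393 [ 0.553 -0.245  0.183] [[0.547, -0.286, 0.133], [0.573, -0.2, 0.188]]
   rect [ 554.9 -241.9] [89.4 14.9] 89.1
tee 0.59 [376. 229.] 213 [ 0.544 -0.417  0.183] [[0.521, -0.438, 0.177], [0.566, -0.393, 0.188]]
   rect [ 543.8 -414.9] [14.  62.8] 43.9
cylinder 0.82 [413. 298.] 1474 [ 0.404 -0.498  0.122] [[0.373, -0.543, -0.002], [0.447, -0.473, 0.261]]
flask 0.71 [347. 182.] 1811 [ 0.668 -0.367  0.081] [[0.637, -0.415, -0.001], [0.721, -0.325, 0.197]]
beaker 0.98 [434. 246.] 1641 [ 0.533 -0.566  0.088] [[0.492, -0.591, -0.001], [0.563, -0.52, 0.157]]
bottle 0.7 [262. 230.] 511 [ 0.56  -0.181  0.076] [[0.545, -0.206, 0.012], [0.59, -0.156, 0.108]]
 tip stand 0.89 [334. 252.] [[ 0.5231 -0.3429  0.    ]]
 tip stop 0.59 [330. 306.] [[ 0.3949 -0.3367  0.014 ]]
 tip outlet 0.83 [335. 246.] [[ 0.5176 -0.3422  0.1155]]
 tip chute 0.96 [218. 289.] [[ 0.4316 -0.0728  0.    ]]
 tip lever_grip 0.93 [271. 218.] [[ 0.562  -0.2113  0.174 ]]
 tip tee_grip 0.48 [376. 230.] [[ 0.5409 -0.4215  0.174 ]]
 tip bottle 0.84 [266. 229.] [[ 0.5769 -0.18    0.    ]]
 tip cylinder 0.94 [407. 298.] [[ 0.4171 -0.5158  0.    ]]
 tip flask 0.81 [348. 189.] [[ 0.6806 -0.376   0.    ]]
 tip beaker 0.91 [421. 254.] [[ 0.5228 -0.5521  0.    ]]
```

View pics/scene0.png

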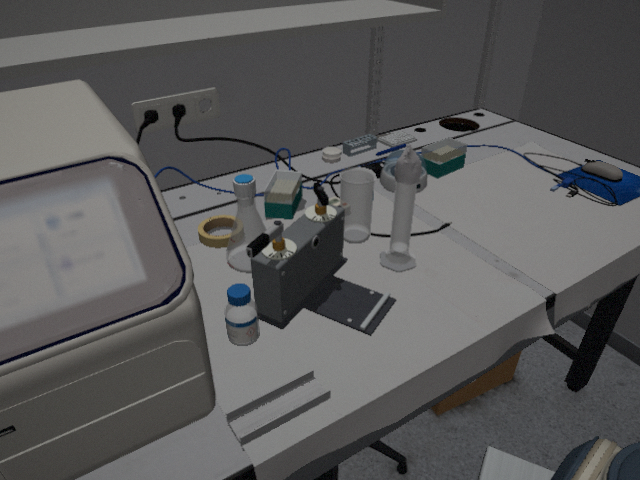

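View pics/top0.png

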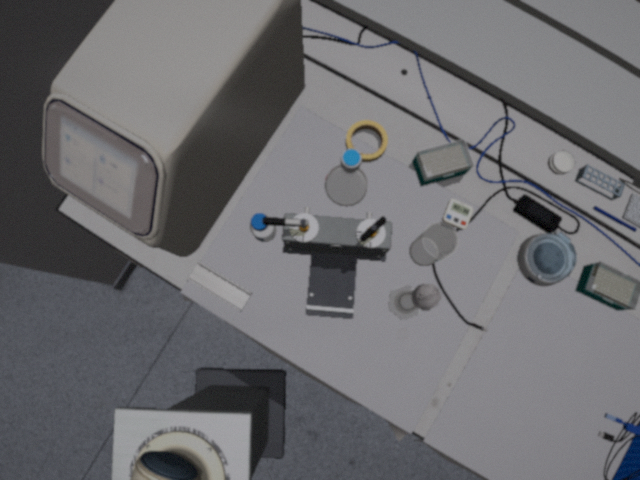

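The stand is right of the instrument. The lever is on its left at about (270,222) in the top view, pointing over the bottle. The T is on the right at (375,229), turned about 45°. The chute lies at (218,290). Next I'll fit the stand's pose and check clearance to the instrument.

```bash
python3 - <<'E'
from h import *
from scipy.optimize import minimize
s=snapshot("top"); s2=snapshot("scene")
P=np.vstack([cloud(x,trace("stand",x)[0]["mask"]) for x in(s,)])
T=P[(P[:,2]>.122)&(P[:,2]<.137)]; B=P[(P[:,2]<.012)&(P[:,2]>.003)]
print(len(T),len(B)); r=cv2.minAreaRect((T[:,:2]*1000).astype(np.float32)); print("top",r)
P2=cloud(s2,trace("stand",s2)[0]["mask"]); 
F=P2[(P2[:,2]>.02)&(P2[:,2]<.115)]
# front face line fit
def res(p):
    c,sn=np.cos(p[1]),np.sin(p[1]); return np.abs(F[:,0]*c+F[:,1]*sn-p[0]).clip(max=.01).sum()
b=min((minimize(res,[d,a],method="Nelder-Mead") for d in np.arange(.45,.6,.01) for a in(-.1,0,.1)),key=lambda o:o.fun); print("front dist,yaw",b.x,b.fun/len(F),len(F))
D=P[(P[:,2]>-1)]
# tall cloud on the left
A=cloud(s,np.ones((480,640),bool)); A=A[(A[:,2]>.06)&(A[:,1]>-.2)&(A[:,0]>.25)&(A[:,0]<1)&(A[:,1]<1)]
for y in np.arange(-.2,.8,.05):
    q=A[(A[:,1]>=y)&(A[:,1]<y+.05)]
    if len(q): print(round(y,2),"minx",np.percentile(q[:,0],1).round(3),"zmax",q[:,2].max().round(3))
for t in("lever","tee","lever_grip","tee_grip"):
  for x in(s,s2):
    for d in trace(t,x)[:1]:
        Q=cloud(x,d["mask"]); Q=Q[(Q[:,2]>.176)&(Q[:,2]<.195)]
        if len(Q)>20:
            r=cv2.minAreaRect((Q[:,:2]*1000).astype(np.float32)); print(t,d["conf"],len(Q),np.round(r[0],1),np.round(r[1],1),round(r[2],1))
E
```

```text
1724 2812
top ((547.7268676757812, -345.5899963378906), (228.5319366455078, 63.38837432861328), 86.30751037597656)
front dist,yaw [ 0.54146371 -0.07482731] 0.003129222676593996 3669
-0.2 minx 0.552 zmax 0.397
-0.15 minx 0.646 zmax 0.397
-0.1 minx 0.561 zmax 0.396
-0.05 minx 0.496 zmax 0.397
-0.0 minx 0.499 zmax 0.397
0.05 minx 0.53 zmax 0.396
0.1 minx 0.557 zmax 0.396
0.15 minx 0.58 zmax 0.38
0.2 minx 0.604 zmax 0.304
0.25 minx 0.938 zmax 0.36
0.3 minx 0.854 zmax 0.367
0.35 minx 0.768 zmax 0.269
0.4 minx 0.683 zmax 0.18
0.45 minx 0.653 zmax 0.088
lever 0.84 320 [ 555.2 -240.8] [91.7 15. ] 88.2
lever 0.57 389 [ 551.7 -239.1] [90.6 14.4] 87.2
tee 0.8 212 [ 543.9 -415.3] [14.2 63. ] 45.6
tee 0.71 155 [ 540.8 -413.9] [13.3 63.3] 43.6
lever_grip 0.63 321 [ 555.2 -240.8] [91.7 15. ] 88.2
lever_grip 0.95 391 [ 551.5 -239.6] [91.6 14.3] 86.5
tee_grip 0.59 219 [ 543.9 -415.3] [14.2 63. ] 45.6
tee_grip 0.53 157 [ 540.8 -413.9] [13.3 63.3] 43.6
```

Emit:
servo_tool(plan=[0.2,-1,0,0,0,-0.58,0.2,-1,0,0,0,-0.58,0.2,-1,0,0,0,-0.58,0.2,-1,0,0,0,-0.58,0.2,-1,0,0,0,-0.58])

```text
time_s: 2.8
eef_pos: [0.1954, 0.4494, 0.2227]
ee_rot: [3.141, 0.0, 2.599]
ft_force: [0.8, -0.2, 0.5]
width: 0.0881
gripper_force: 0.0
```

Emit:
servo_tool(plan=[0.2,-1,0,0,0,-0.58,0.2,-1,0,0,0,-0.58,0.2,-1,0,0,0,-0.58,0.2,-1,0,0,0,-0.58,0.2,-1,0,0,0,-0.58])

```text
time_s: 3.3
eef_pos: [0.2204, 0.3243, 0.2228]
ee_rot: [3.141, 0.0, 2.346]
ft_force: [0.4, -0.3, -0.6]
width: 0.0876
gripper_force: 0.0
```

Emit:
servo_tool(plan=[0.55,-1,0,0,0,0,0.55,-1,0,0,0,0,0.55,-1,0,0,0,0,0.55,-1,0,0,0,0,0.55,-1,0,0,0,0])

```text
time_s: 3.8
eef_pos: [0.2894, 0.1993, 0.2229]
ee_rot: [3.141, 0.0, 2.348]
ft_force: [-0.4, 0.8, 0.2]
width: 0.0878
gripper_force: 0.0
```

Emit:
servo_tool(plan=[0.55,-1,0,0,0,0,0.55,-1,0,0,0,0,0.55,-1,0,0,0,0,0.55,-1,0,0,0,0,0.55,-1,0,0,0,0])

```text
time_s: 4.3
eef_pos: [0.3582, 0.0742, 0.2229]
ee_rot: [3.141, 0.0, 2.348]
ft_force: [0.3, 0.3, -0.8]
width: 0.0883
gripper_force: 0.0
```

Emit:
servo_tool(plan=[0.17,-0.9,0,0,0,0,0.17,-0.9,0,0,0,0,0.17,-0.9,0,0,0,0,0.17,-0.9,0,0,0,0,0.17,-0.9,0,0,0,0])

```text
time_s: 4.8
eef_pos: [0.3791, -0.0381, 0.2229]
ee_rot: [3.141, 0.001, 2.347]
ft_force: [0.9, -0.4, -0.6]
width: 0.0877
gripper_force: 0.0
```

Emit:
servo_tool(plan=[0.17,-0.9,0,0,0,0,0.17,-0.9,0,0,0,0,0.17,-0.9,0,0,0,0,0.17,-0.9,0,0,0,0,0.17,-0.9,0,0,0,0])

```text
time_s: 5.3
eef_pos: [0.4004, -0.1507, 0.2228]
ee_rot: [3.141, 0.001, 2.347]
ft_force: [0.9, -0.1, -0.6]
width: 0.088
gripper_force: 0.0
```

Emit:
servo_tool(plan=[0.5,-1,0,0,0,0,0.5,-1,0,0,0,0,0.5,-1,0,0,0,0,0.5,-1,0,0,0,0,0.5,-1,0,0,0,0])

```text
time_s: 5.8
eef_pos: [0.4632, -0.2758, 0.2227]
ee_rot: [3.141, 0.0, 2.348]
ft_force: [0.5, -0.7, -0.7]
width: 0.0879
gripper_force: 0.0
```

Emit:
servo_tool(plan=[0.6,-1,0,0,0,0,0.6,-1,0,0,0,0,0.6,-1,0,0,0,0,0.6,-1,0,0,0,0,0.6,-1,0,0,0,0])

```text
time_s: 6.3
eef_pos: [0.5383, -0.4007, 0.2225]
ee_rot: [3.142, -0.0, 2.348]
ft_force: [-0.6, -0.0, -0.9]
width: 0.0874
gripper_force: 0.0
```

Emit:
servo_tool(plan=[0.15,-0.57,0,0,0,0,0,0,-0.7,0,0,0,0,0,-0.7,0,0,0,0,0,-0.7,0,0,0,0,0,-0.5,0,0,0])

```text
time_s: 6.8
eef_pos: [0.5413, -0.4138, 0.1559]
ee_rot: [-3.141, -0.002, 2.348]
ft_force: [0.3, -1.0, -0.2]
width: 0.0879
gripper_force: 0.0
```

Emit:
servo_tool(plan=[0,0,0,0,0,0,0,0,0,0,0,0,0,0,0,0,0,0,0,0,0,0,0,0,0,0,0,0,0,0], hand=5)

```text
time_s: 7.3
eef_pos: [0.5418, -0.4141, 0.1587]
ee_rot: [3.141, 0.002, 2.348]
ft_force: [-0.1, 0.7, 0.8]
width: 0.0515
gripper_force: 0.0
```

Emit:
servo_tool(plan=[0,0,0,0,0,0,0,0,0,0,0,0,0,0,0,0,0,0,0,0,0,0,0,0,0,0,0,0,0,0])

```text
time_s: 7.8
eef_pos: [0.5418, -0.4136, 0.1576]
ee_rot: [3.141, -0.0, 2.348]
ft_force: [1.3, 1.3, -0.1]
width: 0.0136
gripper_force: 29.9
```

Emit:
servo_tool(plan=[0,0,0,0,0,0,0,0,0,0,0,0])

```text
time_s: 8.0
eef_pos: [0.5418, -0.4136, 0.1576]
ee_rot: [3.141, -0.0, 2.348]
ft_force: [1.4, 1.6, 0.4]
width: 0.014
gripper_force: 29.9
```

Emit:
servo_tool(plan=[0,0,0,0,0,-1,0,0,0,0,0,-1,0,0,0,0,0,-1,0,0,0,0,0,-1,0,0,0,0,0,-1])

```text
time_s: 8.5
eef_pos: [0.543, -0.4129, 0.1576]
ee_rot: [3.139, -0.0, 1.91]
ft_force: [5.7, 3.3, -0.4]
width: 0.0139
gripper_force: 30.0
```

Emit:
servo_tool(plan=[0,0,0,0,0,-1,0,0,0,0,0,-1,0,0,0,0,0,-1,0,0,0,0,0,-1,0,0,0,0,0,-0.6])

```text
time_s: 9.0
eef_pos: [0.5442, -0.4127, 0.1576]
ee_rot: [3.137, -0.001, 1.51]
ft_force: [11.4, 2.7, -3.3]
width: 0.0137
gripper_force: 30.0
```

```bash
python3 -c "
from station import *
s=sense();print(s['eef_pos'],s['ee_rot'],s['ft_force'],s['ft_torque'])"
```

```text
[ 0.54423776 -0.41269424  0.15759381] [ 3.13679788e+00 -1.01573525e-03  1.50970370e+00] [11.41636122  2.73733533 -3.32045227] [ 0.27936811 -1.46655833  0.19049949]
```

Emit:
servo_tool(plan=[0,0,0,0,0,-0.4,0,0,0,0,0,-0.4,0,0,0,0,0,0])

```text
time_s: 9.3
eef_pos: [0.5443, -0.4124, 0.1576]
ee_rot: [3.137, -0.002, 1.443]
ft_force: [8.9, 2.6, -0.6]
width: 0.0141
gripper_force: 30.9
```

```bash
python3 -c "
from station import *
s=sense();print(s['eef_pos'],s['ee_rot'],s['ft_force'],s['ft_torque'])"
```

```text
[ 0.54430137 -0.41237402  0.15764382] [ 3.13699404e+00 -1.85170375e-03  1.44329155e+00] [ 8.8858872   2.63077833 -0.63167034] [ 0.46372429 -1.39987014  0.70084245]
```

Emit:
servo_tool(plan=[0,0,0,0,0,0.4,0,0,0,0,0,0,0,0,0,0,0,0], hand=75)

```text
time_s: 9.6
eef_pos: [0.5413, -0.4142, 0.1576]
ee_rot: [-3.141, 0.0, 1.474]
ft_force: [-0.2, -0.3, 0.0]
width: 0.0348
gripper_force: 0.0
```

Emit:
servo_tool(plan=[0,0,0,0,0,0,0,0,0,0,0,0,0,0,0.5,0,0,0,0,0,1,0,0,0,0,0,1,0,0,0])

```text
time_s: 10.1
eef_pos: [0.5413, -0.4138, 0.2213]
ee_rot: [-3.141, -0.0, 1.475]
ft_force: [0.8, 0.5, 0.3]
width: 0.0734
gripper_force: 0.0
```

Emit:
servo_tool(plan=[-0.445,0.856,0,0,0,-0.47,-0.445,0.856,0,0,0,-0.47,-0.445,0.856,0,0,0,-0.47,-0.445,0.856,0,0,0,-0.47,-0.445,0.856,0,0,0,-0.47], hand=87)

```text
time_s: 10.6
eef_pos: [0.4855, -0.3062, 0.2215]
ee_rot: [3.14, 0.0, 1.268]
ft_force: [0.1, -0.1, 0.5]
width: 0.0869
gripper_force: 0.0
```

Emit:
servo_tool(plan=[-0.445,0.856,0,0,0,-0.47,-0.445,0.856,0,0,0,-0.47,-0.445,0.856,0,0,0,-0.47,-0.445,0.856,0,0,0,-0.47,-0.445,0.856,0,0,0,-0.47])

```text
time_s: 11.1
eef_pos: [0.4298, -0.1992, 0.2215]
ee_rot: [3.14, -0.0, 1.063]
ft_force: [1.1, 0.0, -0.2]
width: 0.087
gripper_force: 0.0
```

Emit:
servo_tool(plan=[0,0.89,-0.8,0,0,0,0,0.89,-0.8,0,0,0,0,0.89,-0.8,0,0,0,0,0.89,-0.8,0,0,0,0,0.89,-0.8,0,0,0])

```text
time_s: 11.6
eef_pos: [0.4305, -0.0879, 0.1208]
ee_rot: [3.14, -0.0, 1.064]
ft_force: [0.5, 0.6, 0.0]
width: 0.0868
gripper_force: 0.0
```

```bash
python3 - <<'E'
from h import *
s=snapshot("scene"); e=sense(); print(e["eef_pos"],e["ee_rot"])
M=trace("chute",s)
P=cloud(s,M[0]["mask"]); P=P[P[:,2]<.03]; r=cv2.minAreaRect((P[:,:2]*1000).astype(np.float32)); print(M[0]["conf"],r)
t=tip_of("tee_grip",s)[:1]
for d in trace("tee",s)[:2]:
    Q=cloud(s,d["mask"]); Q=Q[(Q[:,2]>.176)&(Q[:,2]<.195)]
    if len(Q)>20: print("tee",d["conf"],cv2.minAreaRect((Q[:,:2]*1000).astype(np.float32)))
cv2.imwrite("pics/s1.png",s["frame"][...,::-1])
E
```

```text
[ 0.42907143 -0.08497688  0.11699183] [-3.13719720e+00 -1.16029274e-03  1.06615972e+00]
0.95 ((442.4706115722656, -84.14532470703125), (158.07411193847656, 68.43367004394531), 60.04920196533203)
tee 0.52 ((540.6211547851562, -414.9195861816406), (60.82484436035156, 13.973116874694824), 87.37456512451172)
```

View pics/s1.png

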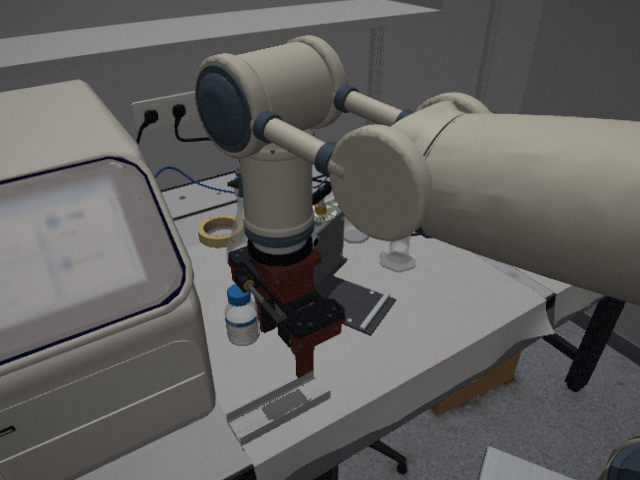

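The gripper is above the right part of the chute at about (300,375), clear of the instrument. The T bar now lies along the stand. I'll descend and grip.

Emit:
servo_tool(plan=[0,0,-1,0,0,0,0,0,-1,0,0,0,0,0,-1,0,0,0,0,0,-1,0,0,0,0,0,-0.6,0,0,0])

```text
time_s: 12.3
eef_pos: [0.4305, -0.0898, 0.005]
ee_rot: [3.141, 0.0, 1.064]
ft_force: [-1.9, 0.6, 0.2]
width: 0.0866
gripper_force: 0.0
```

Emit:
servo_tool(plan=[0,0,0,0,0,0,0,0,0,0,0,0,0,0,0,0,0,0,0,0,0,0,0,0,0,0,0,0,0,0], hand=40)

```text
time_s: 12.8
eef_pos: [0.431, -0.0889, 0.0062]
ee_rot: [3.14, -0.0, 1.065]
ft_force: [1.5, -0.8, 1.3]
width: 0.0504
gripper_force: 0.7
```

Emit:
servo_tool(plan=[0,0,0,0,0,0,0,0,0,0,0,0])

```text
time_s: 13.0
eef_pos: [0.431, -0.0889, 0.0062]
ee_rot: [3.14, -0.0, 1.065]
ft_force: [0.9, -1.3, 5.3]
width: 0.05
gripper_force: 30.0
```

Emit:
servo_tool(plan=[0,0,0.6,0,0,0,0,0,1,0,0,0,0,0,1,0,0,0,0,0,1,0,0,0,0,0,1,0,0,0])

```text
time_s: 13.5
eef_pos: [0.4298, -0.0885, 0.1214]
ee_rot: [-3.141, 0.0, 1.065]
ft_force: [0.8, 0.3, -1.8]
width: 0.0503
gripper_force: 30.0
```

Emit:
servo_tool(plan=[-0.083,-0.656,0.2,0,0,-0.867,-0.083,-0.656,0.2,0,0,-0.867,-0.083,-0.656,0.2,0,0,-0.867,-0.083,-0.656,0.2,0,0,-0.867,-0.083,-0.656,0.2,0,0,-0.867])

```text
time_s: 14.0
eef_pos: [0.4194, -0.171, 0.1457]
ee_rot: [-3.141, 0.0, 0.684]
ft_force: [-0.1, 0.2, -1.9]
width: 0.0498
gripper_force: 30.0
```

Emit:
servo_tool(plan=[-0.083,-0.656,0,0,0,-0.867,-0.083,-0.656,0,0,0,-0.867,-0.083,-0.656,0,0,0,-0.867,-0.083,-0.656,0,0,0,-0.867,-0.083,-0.656,0,0,0,-0.867])

```text
time_s: 14.5
eef_pos: [0.4091, -0.253, 0.1454]
ee_rot: [-3.141, 0.001, 0.305]
ft_force: [0.0, -0.2, -1.2]
width: 0.0498
gripper_force: 30.0
```

Emit:
servo_tool(plan=[-0.083,-0.656,0,0,0,-0.867,-0.083,-0.656,0,0,0,-0.867,-0.083,-0.656,0,0,0,-0.867,-0.083,-0.656,0,0,0,-0.867,-0.083,-0.656,0,0,0,-0.867])

```text
time_s: 15.0
eef_pos: [0.3988, -0.3349, 0.1453]
ee_rot: [-3.141, 0.001, -0.073]
ft_force: [0.2, 0.9, -1.1]
width: 0.05
gripper_force: 30.0
```

Emit:
servo_tool(plan=[0.14,-0.012,0,-0.058,-0.828,0,0.14,-0.012,0,-0.058,-0.828,0,0.14,-0.012,0,-0.058,-0.828,0,0.14,-0.012,0,-0.058,-0.828,0,0.14,-0.012,0,-0.058,-0.828,0])

```text
time_s: 15.5
eef_pos: [0.4165, -0.3358, 0.1455]
ee_rot: [-3.141, -0.364, -0.07]
ft_force: [0.1, 1.1, -1.1]
width: 0.0502
gripper_force: 30.0
```

Emit:
servo_tool(plan=[0.14,-0.012,0,-0.058,-0.828,0,0.14,-0.012,0,-0.058,-0.828,0,0.14,-0.012,0,-0.058,-0.828,0,0.14,-0.012,0,-0.058,-0.828,0,0.14,-0.012,0,-0.058,-0.828,0])

```text
time_s: 16.0
eef_pos: [0.434, -0.3372, 0.1454]
ee_rot: [3.141, -0.727, -0.069]
ft_force: [0.4, -0.1, -1.6]
width: 0.0498
gripper_force: 30.0
```

```bash
cat > look.py <<'E'
from h import *
from scipy.spatial.transform import Rotation as Ro
import sys
O=np.array([.517,-.343,0]);yaw=-.07
S=Ro.from_euler("z",yaw)
e=sense(); R=Ro.from_euler("xyz",e["ee_rot"]); p=e["eef_pos"]
print("time",e["time_s"],"tcp stand",(S.inv().apply(p-O)*1000).round(1),"tool z",S.inv().apply(R.apply([0,0,1])).round(3),"tool y",S.inv().apply(R.apply([0,1,0])).round(3))
c=p+R.apply([.015,0,.006]); f=c+R.apply([-.075,0,0]); t=c+R.apply([.075,0,0])
print("pred chute centre/foot/top in stand mm",*[(S.inv().apply(q-O)*1000).round(1) for q in(c,f,t)])
for n in("scene","top"):
    s=snapshot(n); im=s["frame"].copy()
    for d in trace("chute",s)[:1]:
        P=S.inv().apply(cloud(s,d["mask"])-O)*1000; print(n,d["conf"],len(P),"chute pts 2/50/98%",np.percentile(P,[2,50,98],axis=0).round(0).tolist())
        # principal axis
        q=P[np.all(np.abs(P-np.median(P,0))<90,axis=1)]; u=np.linalg.svd(q-q.mean(0),full_matrices=False)[2][0]; print("  axis",(u*np.sign(u[0])).round(3),"mean",q.mean(0).round(1))
    for d in trace("stop",s)[:1]if 0 else tip_of("stop",s)[:1]:
        print("  stop",(S.inv().apply(px2w(s,d["xy"],.014)-O)*1000).round(1),d["conf"])
    L=np.array([[-124.5,-55,14],[-124.5,55,14],[0,-55,6],[0,55,6],[0,-115,130],[0,115,130],[0,0,115.5]])/1000
    for u in w2px(s,S.apply(L)+O): cv2.circle(im,tuple(int(round(v)) for v in u),1,(255,0,0),-1)
    for u in w2px(s,np.array([f,t])): cv2.circle(im,tuple(int(round(v)) for v in u),1,(0,255,0),-1)
    if n=="scene": cv2.imwrite(sys.argv[1],cv2.resize(im[170:370,200:440],None,fx=3,fy=3,interpolation=cv2.INTER_CUBIC)[...,::-1])
E
python3 look.py pics/a.png
```

```text
time 16.0 tcp stand [-8.320e+01 -1.000e-01  1.454e+02] tool z [ 0.664  0.001 -0.747] tool y [ 0.001 -1.     0.   ]
pred chute centre/foot/top in stand mm [-6.800e+01 -1.000e-01  1.509e+02] [-1.240e+02 -1.000e-01  1.011e+02] [-11.9   0.  200.7]
scene 0.75 1519 chute pts 2/50/98% [[-129.0, -25.0, 111.0], [-57.0, -0.0, 175.0], [-21.0, 25.0, 209.0]]
  axis [ 0.741 -0.142  0.656] mean [-65.7   3.1 168. ]
  stop [[-120.   -21.6   14. ]] 0.91
top 0.92 1512 chute pts 2/50/98% [[-118.0, -25.0, 114.0], [-64.0, -1.0, 163.0], [-14.0, 24.0, 208.0]]
  axis [ 0.763 -0.012  0.647] mean [-64.5  -0.9 162.2]
  stop [[-124.    -0.4   14. ]] 0.82
```

View pics/a.png

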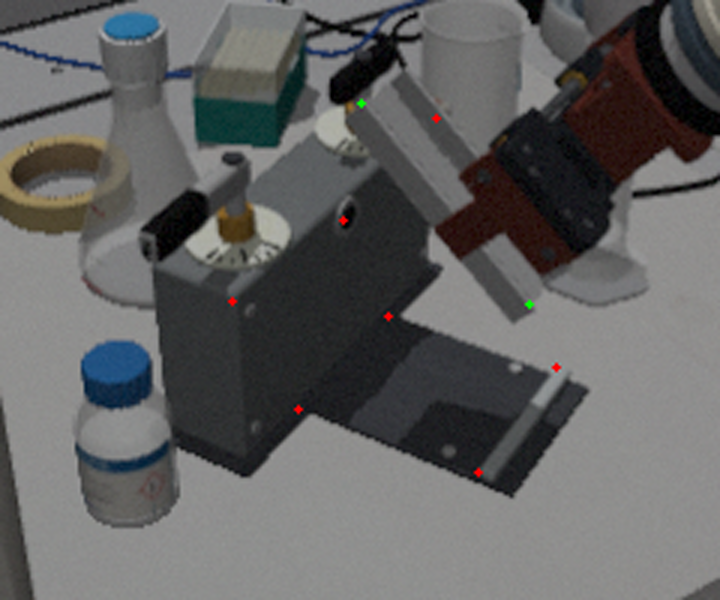

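The chute is held channel side up at 41.6° on the stand's centre line, foot at (525,315) in the crop. The ridge lies where the stand model predicts, within 2 mm. I'll lower it inside the ridge and then feel for contact.

Emit:
servo_tool(plan=[0.36,-0.025,-0.4,0,0,0,0,0,-0.9,0,0,0,0,0,-1,0,0,0,0,0,-0.8,0,0,0,0,0,-0.3,0,0,0])

```text
time_s: 16.8
eef_pos: [0.4431, -0.3371, 0.0579]
ee_rot: [-3.138, -0.721, -0.071]
ft_force: [-0.8, 0.1, -1.7]
width: 0.0499
gripper_force: 30.0
```

Emit:
servo_tool(plan=[0,0,-0.1,0,0,0,0,0,-0.1,0,0,0,0,0,-0.06,0,0,0,0,0,0,0,0,0])

```text
time_s: 17.2
eef_pos: [0.4434, -0.3387, 0.0545]
ee_rot: [3.14, -0.725, -0.069]
ft_force: [-0.2, -0.2, -1.5]
width: 0.0497
gripper_force: 30.0
```

```bash
python3 look.py pics/b.png; python3 -c "
from station import *
s=sense();print(s['ft_force'],s['ft_torque'])"
```

```text
time 17.2 tcp stand [-73.7  -0.8  54.5] tool z [ 0.663 -0.001 -0.749] tool y [ 0.    -1.     0.001]
pred chute centre/foot/top in stand mm [-58.5  -0.8  60. ] [-114.6   -0.9   10.3] [ -2.4  -0.8 109.7]
scene 0.84 1346 chute pts 2/50/98% [[-119.0, -25.0, 23.0], [-45.0, 0.0, 87.0], [-10.0, 24.0, 119.0]]
  axis [ 0.749 -0.203  0.631] mean [-51.4   1.4  81.7]
  stop [[-119.   -17.3   14. ]] 0.56
top 0.76 1205 chute pts 2/50/98% [[-105.0, -26.0, 23.0], [-53.0, -2.0, 74.0], [-6.0, 23.0, 119.0]]
  axis [ 0.731 -0.016  0.682] mean [-53.8  -1.7  72.8]
  stop [[-119.4   -2.7   14. ]] 0.65
[-0.25640324  0.32150073 -1.54013102] [-5.41847181e-04  5.86357091e-01  9.39749677e-03]
```

View pics/b.png

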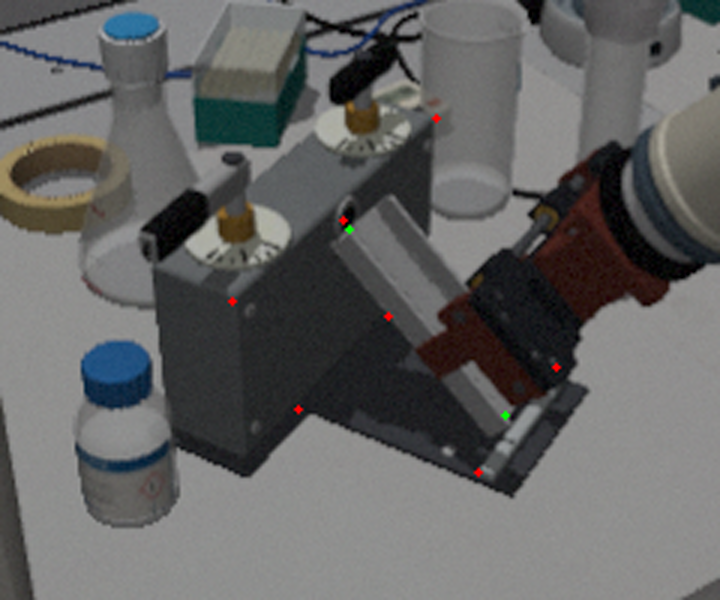

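The foot is just inside the ridge at about (500,430) and the top sits below the outlet, with a small gap all round. I'll lower further.

Emit:
servo_tool(plan=[0,0.03,-0.05,0,0,0,0,0,-0.05,0,0,0,0,0,0,0,0,0])

```text
time_s: 17.8
eef_pos: [0.4431, -0.3374, 0.0507]
ee_rot: [-3.141, -0.724, -0.07]
ft_force: [-0.1, -0.3, -1.7]
width: 0.05
gripper_force: 30.0
```

Emit:
servo_tool(plan=[0,0,-0.05,0,0,0,0,0,0,0,0,0])

```text
time_s: 18.0
eef_pos: [0.4434, -0.3376, 0.0502]
ee_rot: [-3.142, -0.725, -0.07]
ft_force: [-0.5, 0.5, -0.3]
width: 0.0498
gripper_force: 30.0
```

Emit:
servo_tool(plan=[-0.06,0,0,0,0,0,0,0,0,0,0,0])

```text
time_s: 18.2
eef_pos: [0.4421, -0.3377, 0.0506]
ee_rot: [3.141, -0.726, -0.07]
ft_force: [2.5, -0.3, -0.6]
width: 0.0494
gripper_force: 30.0
```

Emit:
servo_tool(plan=[0,0,0,0,0,0,0,0,0,0,0,0,0,0,0,0,0,0,0,0,0,0,0,0,0,0,0,0,0,0], hand=87)

```text
time_s: 18.7
eef_pos: [0.4416, -0.3376, 0.0498]
ee_rot: [-3.141, -0.724, -0.07]
ft_force: [0.2, 0.1, 0.3]
width: 0.0851
gripper_force: 0.0
```

Emit:
servo_tool(plan=[-0.2,0.014,0.23,0,0,0,-0.4,0.03,0.45,0,0,0,-0.6,0.04,0.68,0,0,0,-0.6,0.04,0.68,0,0,0,-0.6,0.04,0.68,0,0,0])

```text
time_s: 19.2
eef_pos: [0.3809, -0.3332, 0.1189]
ee_rot: [3.141, -0.724, -0.07]
ft_force: [-0.2, -0.3, 0.3]
width: 0.0868
gripper_force: 0.0
```

```bash
python3 look.py pics/c.png
```

```text
time 19.2 tcp stand [-136.5    0.3  118.9] tool z [ 0.663 -0.    -0.749] tool y [ 0. -1.  0.]
pred chute centre/foot/top in stand mm [-121.2    0.3  124.3] [-177.4    0.2   74.6] [-65.1   0.3 174. ]
scene 0.96 2213 chute pts 2/50/98% [[-122.0, -25.0, 13.0], [-64.0, -6.0, 61.0], [-4.0, 25.0, 106.0]]
  axis [0.8   0.001 0.601] mean [-64.2  -1.4  60.3]
  stop [[-116.2  -17.9   14. ]] 0.55
top 0.95 1263 chute pts 2/50/98% [[-116.0, -23.0, 12.0], [-57.0, -0.0, 60.0], [-3.0, 23.0, 105.0]]
  axis [0.788 0.009 0.615] mean [-58.   -0.4  59.1]
  stop [[-124.6    1.4   14. ]] 0.73
```

View pics/c.png

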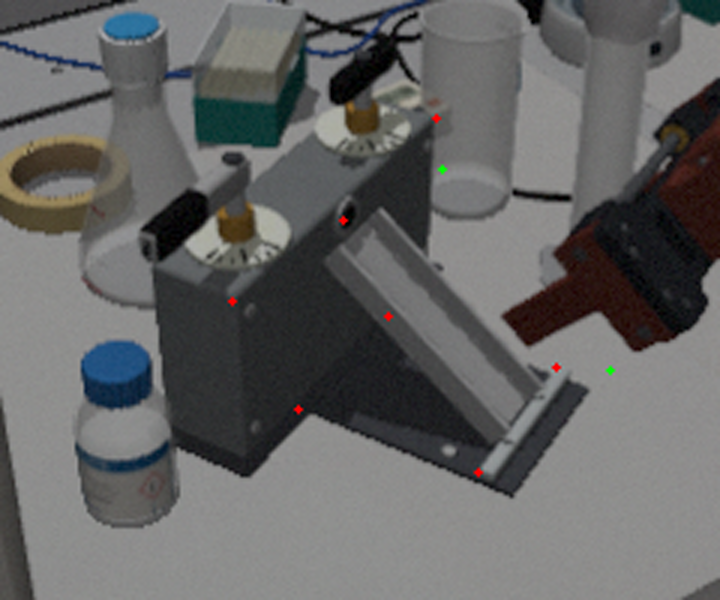

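The chute leans at about 37.5°, centred under the outlet, foot on the ridge. Now the lever.

Emit:
servo_tool(plan=[0,0,0.43,0.058,0.828,0,0,0,0.43,0.058,0.828,0,0,0,0.43,0.058,0.828,0,0,0,0.43,0.058,0.828,0,0,0,0.43,0.058,0.828,0])

```text
time_s: 20.0
eef_pos: [0.3822, -0.3329, 0.1709]
ee_rot: [-3.14, -0.358, -0.07]
ft_force: [-0.3, -0.6, 0.6]
width: 0.0873
gripper_force: 0.0
```

Emit:
servo_tool(plan=[0,0,0.43,0.058,0.828,0,0,0,0.43,0.058,0.828,0,0,0,0.43,0.058,0.828,0,0,0,0.43,0.058,0.828,0,0,0,0.43,0.058,0.828,0])

```text
time_s: 20.5
eef_pos: [0.3824, -0.3329, 0.2244]
ee_rot: [-3.14, 0.004, -0.069]
ft_force: [0.3, -1.0, -0.0]
width: 0.087
gripper_force: 0.0
```

Emit:
servo_tool(plan=[0,0.2,0,0,0,0.915,0,0.2,0,0,0,0.915,0,0.2,0,0,0,0.915,0,0.2,0,0,0,0.915,0,0.2,0,0,0,0.915])

```text
time_s: 21.0
eef_pos: [0.3823, -0.3077, 0.2237]
ee_rot: [-3.139, 0.001, 0.334]
ft_force: [0.4, -0.7, -0.7]
width: 0.0869
gripper_force: 0.0
```

Emit:
servo_tool(plan=[0.3,0.2,0,0,0,0.915,0.3,0.2,0,0,0,0.915,0.3,0.2,0,0,0,0.915,0.3,0.2,0,0,0,0.915,0.3,0.2,0,0,0,0.915])

```text
time_s: 21.5
eef_pos: [0.42, -0.2826, 0.2236]
ee_rot: [-3.139, 0.0, 0.733]
ft_force: [-1.1, -0.3, -0.0]
width: 0.0873
gripper_force: 0.0
```

Emit:
servo_tool(plan=[0.5,0.2,0,0,0,0.915,0.5,0.2,0,0,0,0.915,0.5,0.2,0,0,0,0.915,0.5,0.2,0,0,0,0.915,0.5,0.2,0,0,0,0.915])

```text
time_s: 22.0
eef_pos: [0.4827, -0.2575, 0.2235]
ee_rot: [-3.139, -0.0, 1.133]
ft_force: [0.7, -0.7, -0.5]
width: 0.0871
gripper_force: 0.0
```

Emit:
servo_tool(plan=[0.5,0.2,0,0,0,0.915,0.5,0.2,0,0,0,0.915,0.5,0.2,0,0,0,0.915,0.5,0.2,0,0,0,0.915,0.5,0.2,0,0,0,0.915])

```text
time_s: 22.5
eef_pos: [0.5452, -0.2324, 0.2233]
ee_rot: [-3.139, -0.001, 1.532]
ft_force: [0.2, 0.1, 0.2]
width: 0.087
gripper_force: 0.0
```

Emit:
servo_tool(plan=[0.35,0.3,0,0,0,0,0,0,-0.7,0,0,0,0,0,-0.8,0,0,0,0,0,-0.8,0,0,0,0,0,-0.4,0,0,0], hand=60)

```text
time_s: 23.0
eef_pos: [0.5524, -0.2249, 0.1546]
ee_rot: [-3.138, -0.002, 1.526]
ft_force: [-0.2, -0.2, -1.1]
width: 0.0602
gripper_force: 0.0
```

Emit:
servo_tool(plan=[0,0,0,0,0,0,0,0,0,0,0,0,0,0,0,0,0,0,0,0,0,0,0,0,0,0,0,0,0,0], hand=5)

```text
time_s: 23.5
eef_pos: [0.5532, -0.2261, 0.1588]
ee_rot: [3.14, 0.001, 1.527]
ft_force: [-0.5, 0.6, 0.0]
width: 0.0234
gripper_force: 0.0
```

Emit:
servo_tool(plan=[0,0,0,0,0,0,0,0,0,0,0,0,0,0,0,0,0,0])

```text
time_s: 23.8
eef_pos: [0.5542, -0.2259, 0.1586]
ee_rot: [3.138, 0.0, 1.528]
ft_force: [4.5, -0.1, 0.7]
width: 0.0143
gripper_force: 29.7
```

Emit:
servo_tool(plan=[-0.149,0,0,0,0,0.87,-0.149,-0.01,0,0,0,0.87,-0.147,-0.022,0,0,0,0.87,-0.145,-0.033,0,0,0,0.87,-0.142,-0.044,0,0,0,0.87])

```text
time_s: 24.3
eef_pos: [0.536, -0.2291, 0.1586]
ee_rot: [3.138, 0.003, 1.91]
ft_force: [7.0, -1.5, 0.7]
width: 0.0144
gripper_force: 29.6
```

Emit:
servo_tool(plan=[-0.139,-0.054,0,0,0,0.87,-0.134,-0.065,0,0,0,0.87,-0.129,-0.075,0,0,0,0.87,-0.123,-0.084,0,0,0,0.87,-0.116,-0.093,0,0,0,0.87])

```text
time_s: 24.8
eef_pos: [0.5201, -0.2386, 0.1586]
ee_rot: [3.14, 0.004, 2.289]
ft_force: [7.1, -2.4, -0.7]
width: 0.0142
gripper_force: 29.8
```

Emit:
servo_tool(plan=[0,0,0,0,0,0])

```text
time_s: 24.9
eef_pos: [0.5198, -0.2389, 0.1586]
ee_rot: [3.14, 0.004, 2.288]
ft_force: [6.2, -3.7, -0.9]
width: 0.0145
gripper_force: 29.8
```

Emit:
servo_tool(plan=[0,0,0,0,0,0,0,0,0,0,0,0,0,0,0,0,0,0,0,0,0,0,0,0,0,0,0,0,0,0], hand=60)

```text
time_s: 25.4
eef_pos: [0.5185, -0.2379, 0.1578]
ee_rot: [-3.141, -0.0, 2.286]
ft_force: [-0.4, -0.4, 0.5]
width: 0.0509
gripper_force: 0.0
```

Emit:
servo_tool(plan=[0,0,0.6,0,0,0,0,0,1,0,0,0,0,0,1,0,0,0,-0.3,0,0.4,0,0,0,-1,0,0,0,0,0])

```text
time_s: 25.9
eef_pos: [0.4869, -0.2381, 0.2352]
ee_rot: [3.14, 0.003, 2.287]
ft_force: [-0.8, -0.4, 0.1]
width: 0.0599
gripper_force: 0.0
```

Emit:
servo_tool(plan=[-1,0.3,0,0,0,0,-1,0.3,0,0,0,0,-1,0.3,0,0,0,0,-0.5,0.3,0,0,0,0,0,0,0,0,0,0])

```text
time_s: 26.4
eef_pos: [0.3974, -0.2075, 0.2338]
ee_rot: [3.141, 0.002, 2.286]
ft_force: [0.4, -0.4, 1.0]
width: 0.0601
gripper_force: 0.0
```

```bash
python3 - <<'E'
from h import *
ims=[]
for n in("top","scene"):
    s=snapshot(n)
    for t in("lever","tee"):
        for d in trace(t,s)[:1]:
            Q=cloud(s,d["mask"]); Q=Q[(Q[:,2]>.176)&(Q[:,2]<.195)]
            if len(Q)>20: print(n,t,round(d["conf"],2),cv2.minAreaRect((Q[:,:2]*1000).astype(np.float32)))
    T=cloud(s,trace("stand",s)[0]["mask"]); T=T[(T[:,2]>.122)&(T[:,2]<.137)]; print(n,"top face",cv2.minAreaRect((T[:,:2]*1000).astype(np.float32)))
    for b in("bottle","cylinder","flask","beaker"):
        for d in tip_of(b,s)[:1]: print(b,px2w(s,d["xy"],0).round(3))
    u,v=w2px(s,[.535,-.34,.14])[0].astype(int); ims.append(cv2.resize(s["frame"][max(v-50,0):v+50,u-70:u+70],(560,400),interpolation=cv2.INTER_CUBIC)[...,::-1])
cv2.imwrite("pics/d.png",cv2.resize(np.vstack(ims),(420,600)))
cv2.imwrite("pics/e.png",ims[1])
E
```

```text
top lever 0.83 ((529.2660522460938, -250.0795135498047), (14.873388290405273, 91.0802230834961), 41.80511474609375)
top tee 0.7 ((544.3330688476562, -415.5212707519531), (63.97221755981445, 14.830042839050293), 86.04085540771484)
top top face ((547.5994262695312, -345.60443115234375), (228.36093139648438, 62.62602615356445), 86.26656341552734)
bottle [[ 0.574 -0.18   0.   ]]
cylinder [[ 0.403 -0.515  0.   ]]
flask [[ 0.689 -0.378  0.   ]]
beaker [[ 0.532 -0.555  0.   ]]
scene lever 0.85 ((526.2616577148438, -247.62173461914062), (13.039637565612793, 86.97945404052734), 42.23268127441406)
scene tee 0.29 ((526.1898803710938, -248.2877197265625), (14.041203498840332, 87.86927032470703), 42.23268127441406)
scene top face ((544.29150390625, -345.0533142089844), (229.94471740722656, 61.31699752807617), 85.18138885498047)
bottle [[ 0.573 -0.179  0.   ]]
cylinder [[ 0.403 -0.509  0.   ]]
flask [[ 0.687 -0.375  0.   ]]
beaker [[ 0.523 -0.553  0.   ]]
```

View pics/d.png

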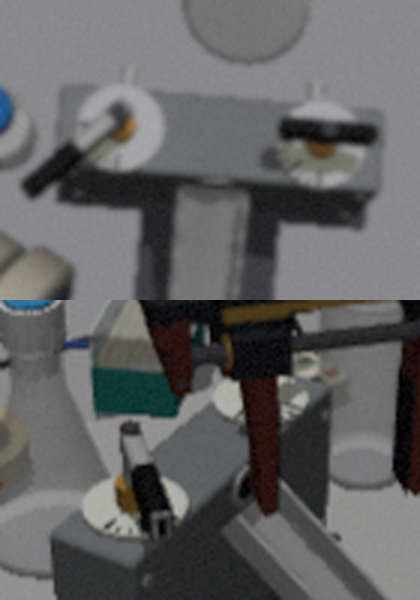

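The T bar is in line with the block and the chute is in place. The lever is at about 45° (44.9 to 45.7), and the bystanders haven't moved. Handing in.

```bash
python3 -c "
from station import *
print(close_job())"
```

```text
the job is handed in; nothing more can be done
None
```

The T valve is fully closed, the chute leans centred under the outlet at about 38°, and the lever was then set to about 45°; the glassware and bottle weren't disturbed, and the job is handed in at roughly 27 s of the 64 s allowed.

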